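Press the proud bell home and start the cycle

TASK

One of the brass bells on the polishing bench has not gone all the way down: there is a gap between its mouth and its stand. With closed fingertips gently press it straight down by the rubber plug on its top until it is fully home on its stand, then press the round flat-topped start button in the middle of the control box right down, let it come back up and move clear. Do not grasp or lift anything, and leave the other bells (one is simply longer), the other buttons and the things lying about alone.

Things in the scene. Friction and masses are not known exactly. Their poses are not given: they have to be found in the camera images.
- bell_proud_top (a point): The bell to press: centre of the flat top of the black rubber plug (32 mm across, 10 mm thick) that closes this bell's narrow upper end. 160 mm above the table when the bell stands 34 mm proud, 126 mm when it is home. At the start it is 28 to 34 mm proud. Its z axis points up.
- bell_proud: That brass bell, mouth down (76 mm across), 25 mm neck up, 114 mm tall with plug, on an upright steel mandrel; the only one with a gap under its mouth. Origin: centre of the mouth's rim plane, 114 mm below the plug's top. Slides only straight up and down: pressed with about 4 N it goes down, stays where left, and stops hard when its mouth meets the stand.
- stand_proud: The fixed steel stand under that bell: round base 84 mm across and 12 mm thick, bolted to the table. Origin: centre of its underside, on the table. The bell is home when the bell's origin is 12 mm above this origin.
- bell_seated1: A bell of the same shape and size, already home on its own stand of the same kind: leave alone. Origin: centre of its mouth, 12 mm above the table; plug top 114 mm above the origin.
- bell_seated2: A bell of the same shape and size, already home on its own stand of the same kind: leave alone. Origin: centre of its mouth, 12 mm above the table; plug top 114 mm above the origin.
- bell_seated3: A bell of the same shape and size, already home on its own stand of the same kind: leave alone. Origin: centre of its mouth, 12 mm above the table; plug top 114 mm above the origin.
- bell_long: A longer bell, also already home: leave alone. Same mouth and plug, but 154 mm tall with the plug, so it is the tallest thing in the group (166 mm above the table) though it stands without any gap. Origin: centre of its mouth, 12 mm above the table.
- control_box: Fixed grey push-button box lying on the table, 90 x 220 x 58 mm high. Origin: centre of its underside; x across its width, y along its length, z up. Three black push-buttons stand in a row along its y axis, 66 mm apart. They sit in thin steel rings.
- start_button_top (a point): Centre of the top of the start button: the round, flat-topped one, 28 mm across, in the middle of the box; 77 mm above the table when released.
- start_button (a joint): How far the start button is pressed, m: 0 released, 0.006 fully down. A spring returns it; fully down takes about 5 N.
- square_button (a joint): How far the square button (26 x 26 mm, flat top 77 mm above the table, at +66 mm along the box's y axis) is pressed, m. 0 released, 0.006 fully down. Leave alone.
- mushroom_button (a joint): How far the mushroom-headed button (domed head 42 mm across, top 87 mm above the table, at -66 mm along the box's y axis) is pressed, m. 0 released, 0.006 fully down. Leave alone.
- ferrule1: Loose bystander: short brass ring, 26 mm across, 24 mm tall, upright between the bells. Leave it where it is.
- ferrule2: Loose bystander: second such brass ring, 26 mm across, 24 mm tall. Leave it where it is.
- compound_bar: Loose bystander: red-brown bar of buffing compound, 50 x 80 x 35 mm. Leave it where it is.
- polish_jar: Loose bystander: white jar with steel cap, 70 mm across, 85 mm tall. Leave it where it is.
- brush: Loose bystander: hand brush lying down. Leave it where it is.
- wrench: Loose bystander: steel wrench lying flat. Leave it where it is.
- spare_plug: Loose bystander: loose rubber plug, 32 mm across, 18 mm tall. Leave it where it is.

How it is judged:
On the way, in this order (a step that is already met when the one before it is completed fails the run):
1. the proud bell is home on its stand (gap under 3.5 mm) (z of bell_proud in the frame of stand_proud below 0.0155 m), for 0.1 s.
2. the start button is pressed at least 4 mm of its 6 mm (value of joint start_button above 0.004 m), for 0.05 s.
At the end, for the whole second after the job is handed in: The proud bell is home (gap to its stand under 3.5 mm) and at rest; all three buttons are released (under 1.5 mm in); the other bells are within 3 mm and the loose things within 15 mm of where they stood (z of bell_proud in the frame of stand_proud below 0.0155 m and value of joint each of start_button, square_button, mushroom_button below 0.0015 m and distance of each of bell_seated1, bell_seated2, bell_seated3, bell_long from where it was at the start of the episode below 0.003 m and distance of each of ferrule1, ferrule2, compound_bar, polish_jar, brush, wrench, spare_plug from where it was at the start of the episode below 0.015 m and linear speed of bell_proud below 0.01 m/s); the robot touches nothing.
It fails at once if the proud bell is lifted up its mandrel instead of pressed down (z of bell_proud in the frame of stand_proud above 0.052 m).
It fails at once if the proud bell is pressed harder than 40 N (contact force between the fingers and bell_proud above 40 N).
It fails at once if another button is pressed (over 2 mm), or the start button is pressed (over 3 mm) before the bell is home (value of joint any of square_button, mushroom_button above 0.002 m or (value of joint start_button above 0.003 m and not (z of bell_proud in the frame of stand_proud below 0.0155 m))).
It fails at once if a bell that is already home is pushed (over 2 N) or lifted by more than 3 mm (contact force between anything else and bell_seated1 above 2 N or contact force between anything else and bell_seated2 above 2 N or contact force between anything else and bell_seated3 above 2 N or contact force between anything else and bell_long above 2 N or distance of any of bell_seated1, bell_seated2, bell_seated3, bell_long from where it was at the start of the episode above 0.003 m).
It fails at once if a loose bystander is moved by more than 15 mm (distance of any of ferrule1, ferrule2, compound_bar, polish_jar, brush, wrench, spare_plug from where it was at the start of the episode above 0.015 m).
It also fails if it takes over 45 s, if anything falls off the work surface, if the arm or the gripper's body presses on something with over 40 N, if the wrist force passes 120 N, or if a joint passes its speed limit or range.

ROBOT

A 6-joint arm with a two-finger parallel gripper is mounted at the origin on the work surface. World frame = base frame: x ahead of the robot, y to its left, z up, the work surface at z = 0. Lengths are in m, angles in rad, forces in N, time in s.
With the tool pointing down it reaches from about 0.25 to 0.725 m from the base axis. Payload 4 kg.
Tool frame: the origin (TCP) lies at the very end of the fingers, on their centre line; the grasp point (between the pads) lies 19 mm behind it; x points along the fingers, z is the direction in which the jaws open and shut, and the axes are right-handed (so a half turn about x gives the same grasp; the last joint's range is limited). The gripper opens to 85 mm and grips with 20 to 120 N. Pads are 22 mm wide; open, the fingers measure 114 mm over their backs; the gripper's body (76 mm by 85 mm) begins 54 mm behind the grasp point. The pads swing forward as they close: fully open they stand 13 mm farther back than shut.
Start: joints at [-1.146, 0.241, 0.005, 1.335, 0, 1.571], TCP at [0.206, -0.456, 0.231] pointing down, gripper open.
Joint ranges: [-2.72, 2.72], [-1.05, 1.87], [-1.09, 1.28], [-1.99, 2.15], [-1.42, 1.44], [-3.14, 3.14]. Speed limits (rad/s): [2.79, 2.79, 3.14, 3.14, 3.14, 3.14].

INTERFACE

Orientations are given as a unit quaternion [x, y, z, w].
In Python, from workcell import bot gives the robot as it stands.
- The arm moves only by the tool step_arm, never from a script. Its argument "series" is a list of rows, each an object of numbers: "x", "y", "z": the shift along the world's x, y, z in cm; "twist": the turn about the world's z in degrees; "jaw": the finger opening in cm, from 0 to 8.54. In form: [{"x": .., "y": .., "z": .., "twist": .., "jaw": ..}, ...]. A call has 1 to 10 rows; each row is the pose to reach, as a shift and turn from the pose measured when the call began; what a row does not reach only later rows make up. A row lasts 1/12 s, in which the tool goes at most 41.7 mm and 7.16 degrees, less where a joint would pass 70% of its speed; a pose out of reach is approached as far as the arm can. A call with a gripper value outside its range is refused whole. The fingers move at their own pace and stop on an object; the grip force is fixed at half the most. Time passes only in rows, so rows that repeat a pose let the fingers close. It gives the time, the measured TCP pose, the force and the opening at its end, in the units of the state.
- bot.get_obs(): the state, without advancing time (a new reading comes with each control period).
- bot.camera(name): name is "side" or "top" or "wrist"; returns (picture, depth): 420x560x3 uint8, red, green, blue; 420x560 float32, m along the optical axis (not along the pixel's ray), 0 where there is no reading.
- bot.camera_info(name): a dict with "camera_matrix" (3x3 intrinsics, pixels), "D" ([k1, k2, p1, p2, k3] as OpenCV has them; the pictures are not rectified), "R" (3x3) and "t" (3): a world point X has camera coordinates R X + t; the wrist camera has in their place "mount" (4x4, takes a point from camera to tool coordinates, whose origin is the TCP and whose axes are the tool frame's). Camera axes: x right, y down, z forward; pixel columns grow to the right and rows downward; lengths in m; the calibration is good to about 2 mm. A picture is of the moment at which its call begins: read the wrist's pose just before it. camera_info takes no time and is no camera call.
- bot.job_done(): hands the job in, once; it reports no verdict.
The state is a dict: "clock": time; "joint_pos": joint angles; "joint_vel": joint speeds; "tau": joint torques, N m; "eef_pos": TCP position; "tool_rot": TCP orientation; "ft_force": force on the tool from outside, world axes, zero at the start; "ft_torque": the same for the moment, N m; "grip_width": finger opening in m.
Only numpy, scipy, OpenCV 4.12 (cv2) and the standard library are available. Lean on these libraries where they do the work, as an engineer would, in place of code of your own. Each camera call takes 0.05 s, during which the arm holds its last target.

## Working session

There is one attempt and no reset: what is moved stays moved. The work goes in short steps, Python scripts to look and compute and a tool call to move; the robot and the scene stay as the last step left them, time stands still between calls to the robot, and variables do not carry over. Pictures are saved under pics/ and viewed, and the job is handed in when it is done.

Besides the shell and the picture viewer there is one more tool, called after "Emit:" by a JSON object that holds its "op" and its "data", one argument or row to a line. step_arm: Moves the arm, as the interface text tells. Its arguments: {"type":"object","properties":{"series":{"type":"array","items":{"type":"object","properties":{"x":{"type":"number"},"y":{"type":"number"},"z":{"type":"number"},"twist":{"type":"number"},"jaw":{"type":"number"}}}}},"required":["series"]}

```bash
ls; mkdir -p pics
cat > h.py <<'E'
import numpy as np, cv2
from workcell import bot
def save(n,img): cv2.imwrite(f'pics/{n}.png',cv2.cvtColor(img,cv2.COLOR_RGB2BGR))
E
python3 - <<'E'
from h import *
o=bot.get_obs();print(o)
for c in('top','side'):
    i,d=bot.camera(c);save(c+'0',i);np.savez(c+'0.npz',i=i,d=d);print(c,bot.camera_info(c),(d>0).mean())
E
```

```text
pics
{'clock': 0.0, 'joint_pos': array([-1.14600497e+00,  2.41377779e-01,  3.73025753e-03,  1.33518996e+00,
       -2.05093746e-07,  1.57078550e+00]), 'joint_vel': array([ 0.00045745, -0.00177365,  0.00146434,  0.00028246, -0.00057112,
       -0.00086669]), 'tau': array([-7.92677183e-04, -3.72321475e+01,  2.52405649e+01,  1.68085570e-02,
       -3.32083255e-05, -7.14742654e-06]), 'eef_pos': array([ 0.20580768, -0.45499289,  0.23043283]), 'tool_rot': array([ 0.38375096,  0.59477372, -0.38296857,  0.59356086]), 'ft_force': array([ 0.19130021, -0.73838279,  0.03913923]), 'ft_torque': array([ 0.00992246, -0.03173624,  0.00462126]), 'grip_width': 0.0854322430572003}
top {'camera_matrix': array([[448.44960073,   0.        , 282.58484796],
       [  0.        , 448.44960073, 211.55333679],
       [  0.        ,   0.        ,   1.        ]]), 'D': array([-0.08350685,  0.        ,  0.        ,  0.        ,  0.        ]), 'R': array([[ 0.02629486, -0.99962261,  0.00795137],
       [-0.98381034, -0.02728782, -0.17712312],
       [ 0.17727325, -0.00316521, -0.98415658]]), 't': array([0.00946417, 0.60080108, 1.30719178])} 0.9960416666666667
side {'camera_matrix': array([[396.00206403,   0.        , 279.50832025],
       [  0.        , 396.00206403, 199.93631203],
       [  0.        ,   0.        ,   1.        ]]), 'D': array([0.01275361, 0.        , 0.        , 0.        , 0.        ]), 'R': array([[-0.94487925, -0.32714986,  0.01327291],
       [-0.22979343,  0.63372534, -0.73863873],
       [ 0.23323418, -0.70097444, -0.67397081]]), 't': array([0.57767186, 0.20870548, 0.99460274])} 0.9959268707482993
```

View pics/top0.png

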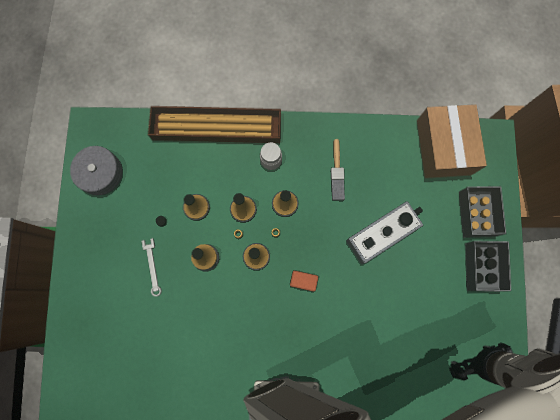

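View pics/side0.png

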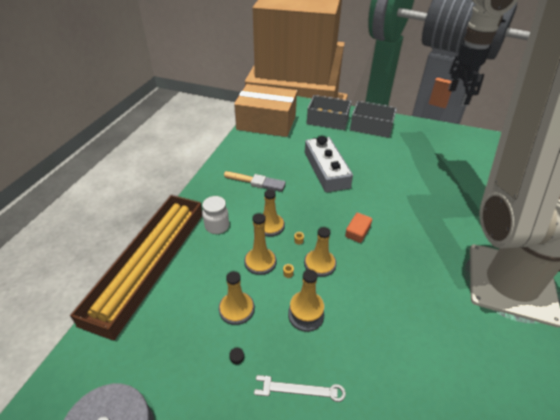

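The top view shows five bells with plugs near (190,200), (239,198), (285,196), (199,249) and (257,247), and the box with its buttons near (369,243), (387,231) and (405,219). In the side view the bell at (308,300) looks proud and the one at (260,240) looks like the long one. I'll check this with the plug heights.

```bash
cat >> h.py <<'E'
def ray(c,uv):
    I=bot.camera_info(c);p=cv2.undistortPoints(np.array(uv,float).reshape(-1,1,2),I['camera_matrix'],I['D'])[:,0]
    d=np.c_[p,np.ones(len(p))]@I['R']; return -I['R'].T@I['t'],d   # d scaled to unit depth
def onplane(c,uv,z):
    o,d=ray(c,uv); return o+d*((z-o[2])/d[:,2])[:,None]
def atdepth(c,uv,dep):
    o,d=ray(c,uv); return o+d*np.array(dep)[:,None]
def black(c,img,dep,box):
    x0,y0,x1,y1=box
    m=np.zeros(img.shape[:2],np.uint8);m[y0:y1,x0:x1]=(img.max(2)<60)[y0:y1,x0:x1]
    vs,us=np.nonzero(m); P=atdepth(c,np.c_[us,vs],dep[vs,us])
    n,l,s,ce=cv2.connectedComponentsWithStats(m,connectivity=4)
    out=[]
    for k in range(1,n):
        if s[k,4]<15: continue
        q=l[vs,us]==k
        Q=P[q]; zt=np.percentile(Q[:,2],80)
        top=Q[:,2]>zt-.006
        out.append((s[k],ce[k].round(1),round(zt,4),Q[top].mean(0).round(4),np.ptp(Q[top],axis=0).round(3),np.c_[us,vs][q][top].mean(0).round(1)))
    return out
E
python3 - <<'E'
from h import *
for c,b in(('top',(140,170,440,300)),('side',(200,120,360,370))):
    z=np.load(c+'0.npz')
    print(c)
    for r in black(c,z['i'],z['d'],b): print(r)
for c,b in(('top',(140,170,440,300)),('side',(180,120,380,400))):
    z=np.load(c+'0.npz');i=z['i'][b[1]:b[3],b[0]:b[2]];f=min(800/i.shape[1],600/i.shape[0])
    save(c+'z',cv2.resize(i,None,fx=f,fy=f,interpolation=cv2.INTER_CUBIC));print(f)
E
```

```text
top
(array([280, 191,  11,  11,  96], dtype=int32), array([285.1, 195.8]), np.float64(0.1279), array([0.6314, 0.0198, 0.1416]), array([0.29 , 0.029, 1.271]), array([285.2, 195.4]))
(array([233, 194,  12,  11,  97], dtype=int32), array([238.6, 198.9]), np.float64(0.1681), array([0.6134, 0.1504, 0.1664]), array([0.029, 0.028, 0.011]), array([238.4, 198.6]))
(array([184, 195,  12,  11,  93], dtype=int32), array([189.2, 199.7]), np.float64(0.1281), array([0.6155, 0.2981, 0.1263]), array([0.028, 0.027, 0.011]), array([188.7, 199.4]))
(array([414, 207,   8,   9,  38], dtype=int32), array([417.8, 210.6]), np.float64(0.038), array([ 0.6182, -0.3936,  0.0366]), array([0.021, 0.023, 0.011]), array([417.7, 210.6]))
(array([194, 210,  15,  11,  27], dtype=int32), array([202.7, 216.3]), np.float64(0.0088), array([0.5881, 0.2728, 0.0082]), array([0.032, 0.034, 0.015]), array([203.6, 215.8]))
(array([399, 213,  14,  13, 139], dtype=int32), array([405.5, 218.9]), np.float64(0.087), array([ 0.5815, -0.3383,  0.0975]), array([0.241, 0.392, 1.312]), array([405.8, 218.5]))
(array([156, 216,  11,  11,  9
[... 2506 characters left out ...]
=int32), array([309.7, 276.3]), np.float64(0.1563), array([0.456 , 0.2672, 0.1605]), array([0.108, 0.504, 0.666]), array([309.8, 276.1]))
(array([227, 273,  13,  11, 112], dtype=int32), array([232.9, 278. ]), np.float64(0.1275), array([0.6136, 0.3013, 0.1266]), array([0.027, 0.025, 0.008]), array([232.9, 277.7]))
(array([294, 317,  24,   9,  63], dtype=int32), array([305., 322.]), np.float64(0.0134), array([0.4527, 0.2829, 0.012 ]), array([0.051, 0.022, 0.006]), array([305., 322.]))
(array([231, 349,  13,  15, 159], dtype=int32), array([236.6, 356. ]), np.float64(0.019), array([0.5653, 0.4084, 0.0178]), array([0.027, 0.028, 0.008]), array([236.4, 355.4]))
2.6666666666666665
2.142857142857143
```

View pics/topz.png

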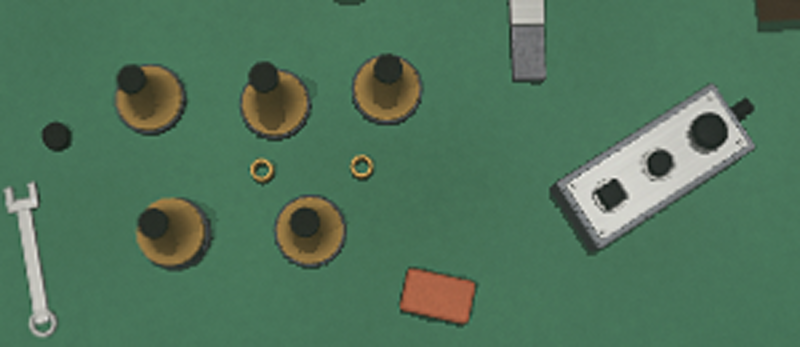

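View pics/sidez.png

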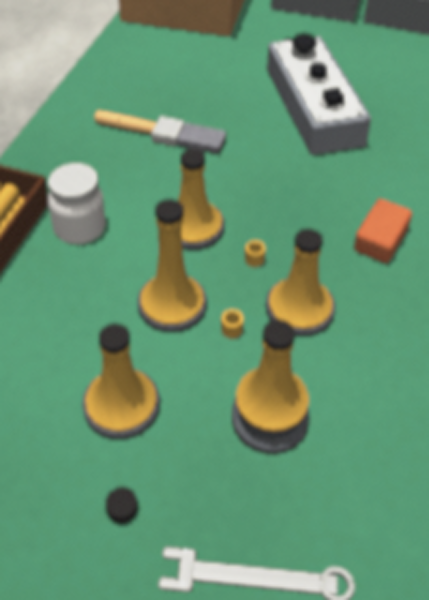

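The bell with the gap is the one at top pixel (197,253) and side pixel (310,276). Its plug top is at z≈0.155 m, so it stands about 30 mm proud. The seated plugs read about 0.127 and the long one 0.167, both as expected. Averaging the two views puts the proud plug at about (0.457, 0.263) and the start button at about (0.5465, -0.2845, 0.077). The midpoint of its neighbours agrees. I'll close the fingers and swing over, keeping z at about 0.23.

Emit:
{"op": "step_arm", "data": {
  "series": [
    {"x": 1,"y": 3,"z": 0,"twist": 5,"jaw": 0},
    {"x": 2.4,"y": 6.8,"z": 0,"twist": 10,"jaw": 0},
    {"x": 3.8,"y": 10.6,"z": 0,"twist": 15,"jaw": 0},
    {"x": 5.1,"y": 14.4,"z": 0,"twist": 20,"jaw": 0},
    {"x": 6.4,"y": 18.2,"z": 0,"twist": 25,"jaw": 0},
    {"x": 7.7,"y": 22,"z": 0,"twist": 30,"jaw": 0},
    {"x": 9,"y": 25.8,"z": 0,"twist": 35,"jaw": 0},
    {"x": 10.3,"y": 29.6,"z": 0,"twist": 40,"jaw": 0},
    {"x": 11.6,"y": 33.4,"z": 0,"twist": 45,"jaw": 0},
    {"x": 12.9,"y": 37.2,"z": 0,"twist": 50,"jaw": 0}
  ]
}}

```text
clock: 0.93
eef_pos: [0.3346, -0.0812, 0.2305]
tool_rot: [0.095, 0.701, -0.095, 0.7]
ft_force: [1.0, -0.6, 1.0]
grip_width: 0.0001
```

Emit:
{"op": "step_arm", "data": {
  "series": [
    {"x": 1.3,"y": 3.7,"z": 0,"twist": 5,"jaw": 0},
    {"x": 2.6,"y": 7.4,"z": 0,"twist": 10,"jaw": 0},
    {"x": 3.9,"y": 11.1,"z": 0,"twist": 15,"jaw": 0},
    {"x": 5.2,"y": 14.8,"z": 0,"twist": 20,"jaw": 0},
    {"x": 6.5,"y": 18.5,"z": 0,"twist": 25,"jaw": 0},
    {"x": 7.8,"y": 22.2,"z": 0,"twist": 30,"jaw": 0},
    {"x": 9.1,"y": 25.9,"z": 0,"twist": 35,"jaw": 0},
    {"x": 10.4,"y": 29.6,"z": 0,"twist": 40,"jaw": 0},
    {"x": 11.8,"y": 33,"z": -2,"twist": 45,"jaw": 0},
    {"x": 12.2,"y": 34.4,"z": -4,"twist": 45,"jaw": 0}
  ]
}}

```text
clock: 1.77
eef_pos: [0.4589, 0.2677, 0.1904]
tool_rot: [-0.182, 0.682, 0.183, 0.684]
ft_force: [0.8, -0.2, -0.2]
grip_width: -0.0004
```

Run:
```python
from h import *
o=bot.get_obs();print(o['eef_pos'],o['ft_force'],o['joint_pos'])
fs=[]
for c in('top','side','wrist'):
    i,d=bot.camera(c);np.savez(c+'1.npz',i=i,d=d)
    if c=='top': i=i[180:320,100:380]
    if c=='side': i=i[160:400,180:420]
    fs.append(cv2.resize(i,(400,int(400*i.shape[0]/i.shape[1]))))
a=np.zeros((600,800,3),np.uint8)
a[:200,:400]=fs[0];a[:400,400:]=fs[1];a[200:500,:400]=fs[2];save('v1',a)
```

```text
[0.45887645 0.26771375 0.19035591] [ 0.75876616 -0.15309199 -0.22902434] [5.27606708e-01 3.20254194e-01 5.23007077e-03 1.25244202e+00
 9.20694195e-04 1.57621276e+00]
```

View pics/v1.png

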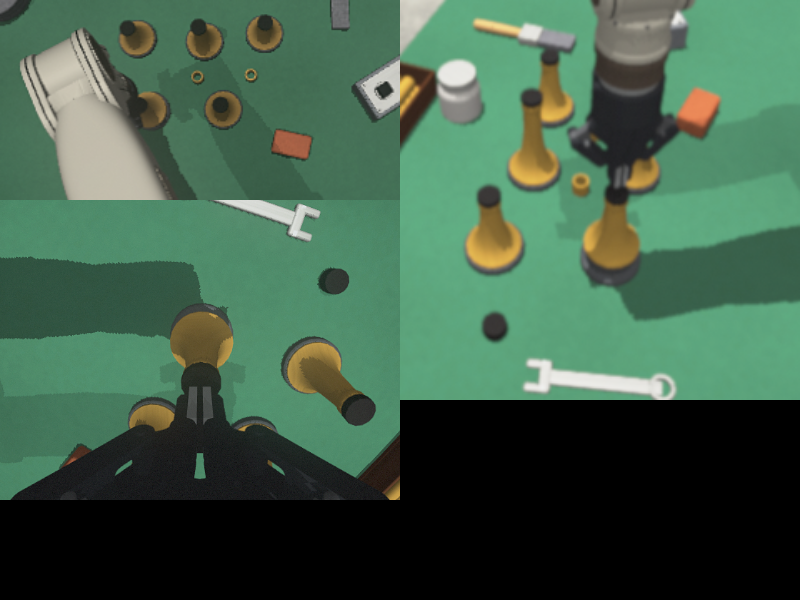

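The wrist view shows the closed fingertips in line with the black plug at composite (200,378). The side view shows them just above the plug at (616,195), with the gap still visible. I'll correct a few mm in xy and descend.

Emit:
{"op": "step_arm", "data": {
  "series": [
    {"x": -0.2,"y": -0.4,"z": -0.5,"jaw": 0},
    {"x": -0.2,"y": -0.4,"z": -1.2,"jaw": 0},
    {"x": -0.2,"y": -0.4,"z": -1.9,"jaw": 0},
    {"x": -0.2,"y": -0.4,"z": -2.5,"jaw": 0},
    {"x": -0.2,"y": -0.4,"z": -2.9,"jaw": 0},
    {"x": -0.2,"y": -0.4,"z": -3.3,"jaw": 0},
    {"x": -0.2,"y": -0.4,"z": -3.6,"jaw": 0},
    {"x": -0.2,"y": -0.4,"z": -3.9,"jaw": 0}
  ]
}}

```text
$.series[0]: bad value
```

Emit:
{"op": "step_arm", "data": {
  "series": [
    {"x": -0.2,"y": -0.4,"z": -0.5,"twist": 0,"jaw": 0},
    {"x": -0.2,"y": -0.4,"z": -1.2,"twist": 0,"jaw": 0},
    {"x": -0.2,"y": -0.4,"z": -1.9,"twist": 0,"jaw": 0},
    {"x": -0.2,"y": -0.4,"z": -2.5,"twist": 0,"jaw": 0},
    {"x": -0.2,"y": -0.4,"z": -2.9,"twist": 0,"jaw": 0},
    {"x": -0.2,"y": -0.4,"z": -3.3,"twist": 0,"jaw": 0},
    {"x": -0.2,"y": -0.4,"z": -3.6,"twist": 0,"jaw": 0},
    {"x": -0.2,"y": -0.4,"z": -3.9,"twist": 0,"jaw": 0}
  ]
}}

```text
clock: 2.58
eef_pos: [0.4531, 0.2586, 0.1492]
tool_rot: [-0.182, 0.686, 0.18, 0.681]
ft_force: [-1.5, -1.4, 4.8]
grip_width: 0.0001
```

Contact at about 5 N and the bell is sliding, but I sit about 5 mm off centre because the arm was still settling when that call began. I'll lift off a little, recentre, then continue down slowly.

Emit:
{"op": "step_arm", "data": {
  "series": [
    {"x": 0,"y": 0,"z": 0.8,"twist": 0,"jaw": 0},
    {"x": 0.4,"y": 0.45,"z": 0.8,"twist": 0,"jaw": 0},
    {"x": 0.4,"y": 0.45,"z": 0.4,"twist": 0,"jaw": 0},
    {"x": 0.4,"y": 0.45,"z": 0,"twist": 0,"jaw": 0},
    {"x": 0.4,"y": 0.45,"z": -0.4,"twist": 0,"jaw": 0},
    {"x": 0.4,"y": 0.45,"z": -0.7,"twist": 0,"jaw": 0},
    {"x": 0.4,"y": 0.45,"z": -1.0,"twist": 0,"jaw": 0},
    {"x": 0.4,"y": 0.45,"z": -1.3,"twist": 0,"jaw": 0},
    {"x": 0.4,"y": 0.45,"z": -1.5,"twist": 0,"jaw": 0},
    {"x": 0.4,"y": 0.45,"z": -1.7,"twist": 0,"jaw": 0}
  ]
}}

```text
clock: 3.42
eef_pos: [0.4577, 0.2636, 0.1323]
tool_rot: [-0.182, 0.685, 0.18, 0.682]
ft_force: [2.2, 2.5, 3.4]
grip_width: 0.0
```

Centred now, with the plug at 0.132. About 6 mm to go, in 1 mm steps.

Emit:
{"op": "step_arm", "data": {
  "series": [
    {"x": 0,"y": 0,"z": -0.1,"twist": 0,"jaw": 0},
    {"x": 0,"y": 0,"z": -0.2,"twist": 0,"jaw": 0},
    {"x": 0,"y": 0,"z": -0.3,"twist": 0,"jaw": 0},
    {"x": 0,"y": 0,"z": -0.4,"twist": 0,"jaw": 0},
    {"x": 0,"y": 0,"z": -0.5,"twist": 0,"jaw": 0},
    {"x": 0,"y": 0,"z": -0.5,"twist": 0,"jaw": 0}
  ]
}}

```text
clock: 3.92
eef_pos: [0.4576, 0.2635, 0.1271]
tool_rot: [-0.182, 0.686, 0.18, 0.682]
ft_force: [0.6, 2.3, 3.1]
grip_width: 0.0001
```

Emit:
{"op": "step_arm", "data": {
  "series": [
    {"x": 0,"y": 0,"z": -0.05,"twist": 0,"jaw": 0},
    {"x": 0,"y": 0,"z": -0.1,"twist": 0,"jaw": 0},
    {"x": 0,"y": 0,"z": -0.15,"twist": 0,"jaw": 0},
    {"x": 0,"y": 0,"z": -0.15,"twist": 0,"jaw": 0}
  ]
}}

```text
clock: 4.25
eef_pos: [0.4577, 0.2636, 0.1261]
tool_rot: [-0.182, 0.685, 0.18, 0.682]
ft_force: [1.0, 1.3, 5.8]
grip_width: -0.0001
```

Emit:
{"op": "step_arm", "data": {
  "series": [
    {"x": 0,"y": 0,"z": -0.05,"twist": 0,"jaw": 0},
    {"x": 0,"y": 0,"z": -0.1,"twist": 0,"jaw": 0},
    {"x": 0,"y": 0,"z": -0.1,"twist": 0,"jaw": 0}
  ]
}}

```text
clock: 4.5
eef_pos: [0.4577, 0.2636, 0.126]
tool_rot: [-0.182, 0.685, 0.18, 0.682]
ft_force: [0.3, 0.4, 8.9]
grip_width: -0.0006
```

The plug has stopped hard at 0.126 while the force keeps rising, so the bell is home. Lifting straight up, then heading for the button.

Emit:
{"op": "step_arm", "data": {
  "series": [
    {"x": 0,"y": 0,"z": 1,"twist": 0,"jaw": 0},
    {"x": 0,"y": 0,"z": 3,"twist": 0,"jaw": 0},
    {"x": 0,"y": 0,"z": 6,"twist": 0,"jaw": 0},
    {"x": 0,"y": 0,"z": 9,"twist": 0,"jaw": 0},
    {"x": 0,"y": -1,"z": 11,"twist": 0,"jaw": 0},
    {"x": 0.3,"y": -4,"z": 11,"twist": -3,"jaw": 0},
    {"x": 0.9,"y": -8,"z": 11,"twist": -6,"jaw": 0},
    {"x": 1.6,"y": -12,"z": 11,"twist": -10,"jaw": 0},
    {"x": 2.2,"y": -15,"z": 11,"twist": -14,"jaw": 0},
    {"x": 2.2,"y": -15,"z": 11,"twist": -14,"jaw": 0}
  ]
}}

```text
clock: 5.33
eef_pos: [0.4787, 0.1081, 0.2348]
tool_rot: [-0.095, 0.704, 0.092, 0.698]
ft_force: [-0.6, 0.6, 0.7]
grip_width: 0.0
```

Run:
```python
from h import *
o=bot.get_obs();print(o['eef_pos'],o['ft_force'])
i,d=bot.camera('side');
for r in black('side',i,d,(200,120,360,370)): print(r[1:4])
save('side2',cv2.resize(i[160:400,160:440],(700,600),interpolation=cv2.INTER_CUBIC))
```

```text
[0.47867865 0.10814884 0.23482943] [-0.6308563   0.57085032  0.66611537]
(array([326.5, 156.5]), np.float64(0.403), array([0.4744, 0.1418, 0.4225]))
(array([269.6, 194.4]), np.float64(0.1284), array([0.6278, 0.0367, 0.1396]))
(array([258.5, 218.9]), np.float64(0.1678), array([0.6118, 0.1547, 0.1666]))
(array([323.4, 232.1]), np.float64(0.1283), array([0.4652, 0.1071, 0.1271]))
(array([233., 278.]), np.float64(0.1284), array([0.6132, 0.3017, 0.1269]))
(array([308.8, 284.5]), np.float64(0.1281), array([0.4569, 0.2637, 0.1267]))
(array([236.6, 356.1]), np.float64(0.019), array([0.5639, 0.411 , 0.0234]))
```

View pics/side2.png

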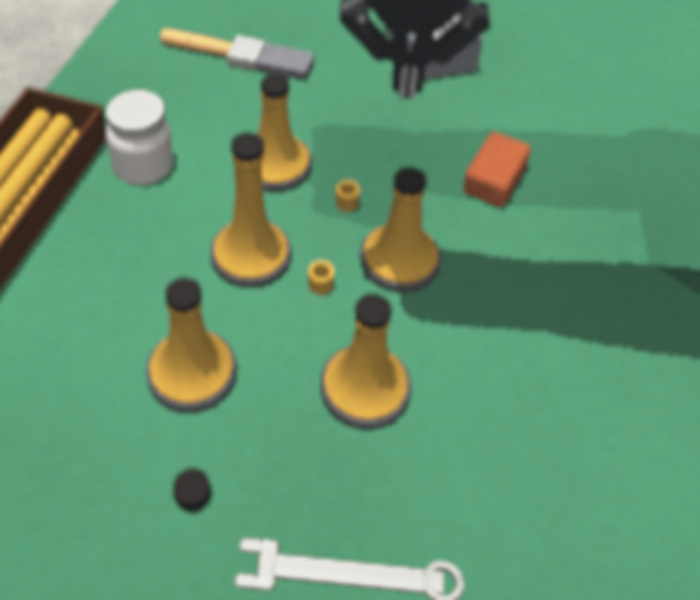

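The side view shows the pressed bell at (365,380) flush on its stand, with its plug at the same height as the seated ones (0.128), and nothing else disturbed. On to the button.

Emit:
{"op": "step_arm", "data": {
  "series": [
    {"x": 0.7,"y": -3.8,"z": 0,"twist": -4,"jaw": 0},
    {"x": 1.4,"y": -7.8,"z": 0,"twist": -8,"jaw": 0},
    {"x": 2.1,"y": -11.8,"z": 0,"twist": -12,"jaw": 0},
    {"x": 2.8,"y": -15.8,"z": 0,"twist": -16,"jaw": 0},
    {"x": 3.5,"y": -19.8,"z": 0,"twist": -20,"jaw": 0},
    {"x": 4.2,"y": -23.8,"z": 0,"twist": -24,"jaw": 0},
    {"x": 4.9,"y": -27.8,"z": 0,"twist": -28,"jaw": 0},
    {"x": 5.6,"y": -31.8,"z": 0,"twist": -32,"jaw": 0},
    {"x": 6.3,"y": -35.8,"z": 0,"twist": -36,"jaw": 0},
    {"x": 6.8,"y": -38.5,"z": 0,"twist": -40,"jaw": 0}
  ]
}}

```text
clock: 6.22
eef_pos: [0.5461, -0.2766, 0.2332]
tool_rot: [0.152, 0.695, -0.152, 0.686]
ft_force: [0.4, 1.2, 0.3]
grip_width: -0.0005
```

Emit:
{"op": "step_arm", "data": {
  "series": [
    {"x": 0,"y": 0,"z": 0,"twist": 0,"jaw": 0},
    {"x": 0,"y": 0,"z": 0,"twist": 0,"jaw": 0}
  ]
}}

```text
clock: 6.38
eef_pos: [0.5454, -0.2769, 0.231]
tool_rot: [0.153, 0.696, -0.152, 0.685]
ft_force: [0.0, 0.1, -0.7]
grip_width: 0.0002
```

Shift by (+0.1, -0.75) cm and descend to about 0.10 (−13 cm).

Emit:
{"op": "step_arm", "data": {
  "series": [
    {"x": 0.1,"y": -0.75,"z": -2,"twist": 0,"jaw": 0},
    {"x": 0.1,"y": -0.75,"z": -4.5,"twist": 0,"jaw": 0},
    {"x": 0.1,"y": -0.75,"z": -7,"twist": 0,"jaw": 0},
    {"x": 0.1,"y": -0.75,"z": -9,"twist": 0,"jaw": 0},
    {"x": 0.1,"y": -0.75,"z": -10.5,"twist": 0,"jaw": 0},
    {"x": 0.1,"y": -0.75,"z": -12,"twist": 0,"jaw": 0},
    {"x": 0.1,"y": -0.75,"z": -13,"twist": 0,"jaw": 0},
    {"x": 0.1,"y": -0.75,"z": -13,"twist": 0,"jaw": 0}
  ]
}}

```text
clock: 7.05
eef_pos: [0.5447, -0.2814, 0.0981]
tool_rot: [0.153, 0.699, -0.15, 0.683]
ft_force: [-0.7, 0.1, -0.2]
grip_width: 0.0001
```

Run:
```python
from h import *
o=bot.get_obs();print(o['eef_pos'],o['ft_force'])
a=np.zeros((600,800,3),np.uint8)
i,d=bot.camera('side');a[:400,:400]=cv2.resize(i[100:200,270:370],(400,400),interpolation=cv2.INTER_CUBIC)
i,d=bot.camera('wrist');a[:300,400:]=cv2.resize(i,(400,300))
save('v3',a[:400])
```

```text
[ 0.54469488 -0.28138529  0.09807887] [-0.65391189  0.05562977 -0.15374078]
```

View pics/v3.png

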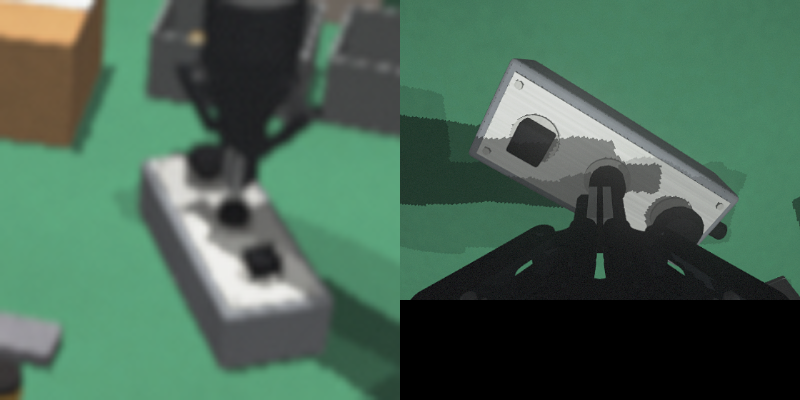

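The fingertips are over the round button (wrist composite (606,180)), about 3 mm short in -y. Correcting that while descending.

Emit:
{"op": "step_arm", "data": {
  "series": [
    {"x": 0.15,"y": -0.3,"z": -0.4,"twist": 0,"jaw": 0},
    {"x": 0.15,"y": -0.3,"z": -0.9,"twist": 0,"jaw": 0},
    {"x": 0.15,"y": -0.3,"z": -1.4,"twist": 0,"jaw": 0},
    {"x": 0.15,"y": -0.3,"z": -1.8,"twist": 0,"jaw": 0},
    {"x": 0.15,"y": -0.3,"z": -2.1,"twist": 0,"jaw": 0},
    {"x": 0.15,"y": -0.3,"z": -2.4,"twist": 0,"jaw": 0},
    {"x": 0.15,"y": -0.3,"z": -2.7,"twist": 0,"jaw": 0},
    {"x": 0.15,"y": -0.3,"z": -2.7,"twist": 0,"jaw": 0}
  ]
}}

```text
clock: 7.82
eef_pos: [0.5477, -0.2861, 0.0737]
tool_rot: [0.153, 0.697, -0.151, 0.684]
ft_force: [-0.3, 1.1, 2.6]
grip_width: -0.0001
```

Emit:
{"op": "step_arm", "data": {
  "series": [
    {"x": 0,"y": 0,"z": -0.1,"twist": 0,"jaw": 0},
    {"x": 0,"y": 0,"z": -0.2,"twist": 0,"jaw": 0},
    {"x": 0,"y": 0,"z": -0.3,"twist": 0,"jaw": 0},
    {"x": 0,"y": 0,"z": -0.4,"twist": 0,"jaw": 0},
    {"x": 0,"y": 0,"z": -0.4,"twist": 0,"jaw": 0}
  ]
}}

```text
clock: 8.23
eef_pos: [0.5478, -0.2861, 0.071]
tool_rot: [0.153, 0.697, -0.151, 0.684]
ft_force: [-3.1, 1.5, 7.2]
grip_width: 0.0001
```

z is 0.071 (77 − 6 mm) at 7 N, so the button is fully down. One more row held, then straight up and clear.

Emit:
{"op": "step_arm", "data": {
  "series": [
    {"x": 0,"y": 0,"z": -0.1,"twist": 0,"jaw": 0},
    {"x": 0,"y": 0,"z": -0.1,"twist": 0,"jaw": 0},
    {"x": 0,"y": 0,"z": 1,"twist": 0,"jaw": 0},
    {"x": 0,"y": 0,"z": 3,"twist": 0,"jaw": 0},
    {"x": 0,"y": 0,"z": 6,"twist": 0,"jaw": 0},
    {"x": 0,"y": 0,"z": 10,"twist": 0,"jaw": 0},
    {"x": 0,"y": 0,"z": 14,"twist": 0,"jaw": 0},
    {"x": -3,"y": 0,"z": 16,"twist": 0,"jaw": 0},
    {"x": -7,"y": 0,"z": 16,"twist": 0,"jaw": 0},
    {"x": -10,"y": 0,"z": 16,"twist": 0,"jaw": 0}
  ]
}}

```text
clock: 9.07
eef_pos: [0.4473, -0.2866, 0.2333]
tool_rot: [0.152, 0.695, -0.151, 0.686]
ft_force: [-0.7, 0.0, -0.5]
grip_width: 0.0
```

Emit:
{"op": "step_arm", "data": {
  "series": [
    {"x": -3,"y": 0,"z": 0,"twist": 0,"jaw": 0},
    {"x": -6,"y": 0,"z": 0,"twist": 0,"jaw": 0},
    {"x": -6,"y": 0,"z": 0,"twist": 0,"jaw": 0},
    {"x": -6,"y": 0,"z": 0,"twist": 0,"jaw": 0}
  ]
}}

```text
clock: 9.4
eef_pos: [0.3864, -0.2868, 0.2341]
tool_rot: [0.152, 0.695, -0.152, 0.686]
ft_force: [0.2, 0.3, 0.1]
grip_width: 0.0
```

Run:
```python
from h import *
o=bot.get_obs();print(o['eef_pos'],o['ft_force'])
for c,b in(('top',(140,170,440,300)),('side',(200,120,360,370))):
    i,d=bot.camera(c);print(c);save(c+'4',i)
    for r in black(c,i,d,b): print(r[1:4])
```

```text
[ 0.38640803 -0.28681265  0.23412453] [0.24442662 0.2951154  0.14405551]
top
(array([285.1, 195.8]), np.float64(0.1274), array([0.635 , 0.0194, 0.1261]))
(array([238.6, 198.8]), np.float64(0.1683), array([0.6105, 0.1489, 0.1804]))
(array([189.2, 199.7]), np.float64(0.1285), array([0.6157, 0.2984, 0.1271]))
(array([417.8, 210.6]), np.float64(0.0376), array([ 0.6184, -0.394 ,  0.0363]))
(array([202.4, 216.5]), np.float64(0.0108), array([0.5887, 0.2724, 0.0099]))
(array([405.4, 218.9]), np.float64(0.0874), array([ 0.583 , -0.3418,  0.0858]))
(array([160.8, 220.8]), np.float64(0.0207), array([0.5677, 0.4054, 0.019 ]))
(array([246.2, 220.9]), np.float64(0.0114), array([0.5764, 0.1385, 0.0099]))
(array([386.9, 230.9]), np.float64(0.0784), array([ 0.5469, -0.2875,  0.0769]))
(array([368.6, 242.6]), np.float64(0.0784), array([ 0.5113, -0.2324,  0.0767]))
(array([354.3, 251.1]), np.float64(0.0392), array([ 0.4902, -0.1954,  0.0419]))
(array([254.1, 253. ]), np.float64(0.1282), array([0.4665, 0.1034, 0.1263]))
(array([199.2, 254.2]), np.float64(0.1282), array([0.4587, 0.2596, 0.1268]))
(array(
[... 243 characters left out ...]
e
(array([321.4, 140.3]), np.float64(0.0881), array([ 0.5815, -0.3354,  0.0864]))
(array([328., 153.]), np.float64(0.0786), array([ 0.5457, -0.2813,  0.0769]))
(array([334.9, 165.3]), np.float64(0.0794), array([ 0.5   , -0.156 ,  0.1303]))
(array([269.6, 194.2]), np.float64(0.1283), array([0.6329, 0.0226, 0.1268]))
(array([258.5, 218.8]), np.float64(0.1679), array([0.6115, 0.1546, 0.1668]))
(array([323.6, 232.2]), np.float64(0.1282), array([0.4651, 0.1077, 0.1271]))
(array([232.9, 278. ]), np.float64(0.1277), array([0.6109, 0.3058, 0.1333]))
(array([308.7, 284.5]), np.float64(0.1277), array([0.457 , 0.2636, 0.1266]))
(array([236.6, 356. ]), np.float64(0.019), array([0.5655, 0.4082, 0.0179]))
```

View pics/side4.png

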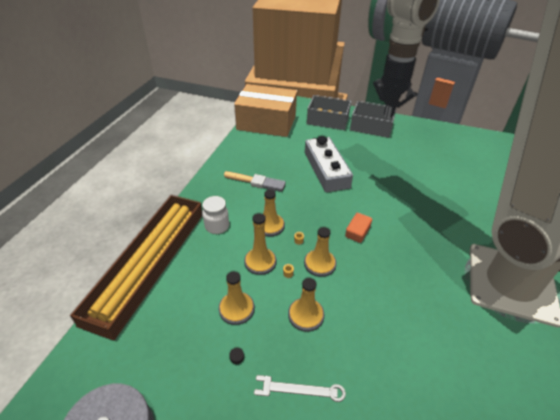

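View pics/top4.png

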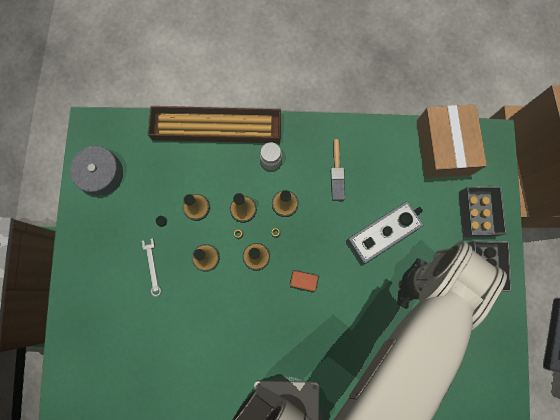

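Both views show the bell home (side (308,300)), the start button back up (top (387,231), z 0.078), nothing else moved and the arm clear. Handing in.

Run:
```python
from h import *
print(bot.job_done())
```

```text
the job is handed in; nothing more can be done
None
```

I pressed the proud bell home, then pressed the start button fully down and let it come back up. The job was handed in after about 9.5 s of robot time; handing in gives no verdict.

- **Bell:** I pressed it by its plug with closed fingertips. It stopped hard at z = 0.126 m, and the highest force reading between moves was about 9 N. My first touch was about 5 mm off centre, so I lifted off, recentred and carried on.
- **Start button:** The fingertips went down to z = 0.071 m, the full 6 mm, at about 7 N, then lifted clear.
- **Last checks, both cameras:** The bell's plug reads 0.128 m, the same as the seated bells. The start button reads 0.078 m, the same as before I pressed it. The other bells, buttons and loose things look unmoved, and the arm is clear with about zero force.
- **Disagreements:** The top and side views differed by 4–7 mm in y, so I aimed at the average. A few depth averages were off because of stray pixels and I ignored those. One move call was refused for leaving out "twist"; nothing moved, and I sent it again.

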